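# Tip the pipette-tip box back onto its base and push it against the bench stop

## Task

The box of pipette tips has been left standing on one of its short ends. Push it over, away from you, so that it stands on its base with the lid up, then slide it gently on until its leading short end is flush and square against the front of the aluminium bench stop. Only push it with the fingers, without pinching or lifting it, and leave everything else on the bench where it stands.

Things in the scene. Friction and masses are not known exactly. Their poses are not given: they have to be found in the camera images.
- tips: closed box of pipette tips (beige, deep lid fixed shut), about 0.16 kg, 80 mm wide (x) plus a 4 mm lip each side, 116 long (y), 70 tall (z). Origin: centre of the underside of its base; z runs from base to lid. At the start it stands 116 mm high on its -y end: y up, base face looking away from the robot to the stop, lid face to the robot, turned up to 0.4 rad from square to the stop.
- tips_centre (a point): middle of the tip box, 35 mm from base and lid, axes as the box. At the start, pushed on the lid face 85 to 110 mm above the bench, the box tips about the lower edge of its base face, hardly sliding; past about 31 degrees it falls onto its base, +y end leading toward the stop
- tips_corner_a (a point): point on the +y end face of the tip box at its -x side, (-40, 58, 10) mm in the box frame; this end must finish against the stop
- tips_corner_b (a point): point on the +y end face of the tip box at its +x side, (40, 58, 10) mm in the box frame
- bench_stop: straight aluminium angle with a slippery white plastic facing (friction about 0.12), fixed to the bench, 250 mm long (its y), 40 mm high, 44 mm deep. Origin at bench level in the middle of its flat front face; that face is its plane x = 0 and looks to its -x, toward the robot; the foot and ribs lie behind it (+x).
- dropper: bystander, not to be disturbed: dropper bottle with rubber bulb, 34 mm across, 106 mm tall, origin at the centre of its underside
- conical_flask: bystander, not to be disturbed: small conical glass flask, 50 mm across, 84 mm tall, origin at the centre of its underside
- stopper: bystander, not to be disturbed: rubber stopper, 32 mm across, 30 mm tall, origin at the centre of its underside
- timer_unit: bystander, not to be disturbed: flat lab timer, 62 x 62 x 16 mm, origin at the centre of its underside
- tape: bystander, not to be disturbed: roll of label tape lying flat, 69 mm across, 19 mm tall, origin at the centre of its underside
- glass_funnel: bystander, not to be disturbed: glass funnel standing mouth down, 66 mm across, 85 mm tall, origin at the centre of its underside

How it is judged (in metres and radians):
On the way:
1. the box stands on its base, lid up, short of the stop (angle between tips_centre's own z axis and vertical below 0.06 rad and height (world z) of tips_centre below 0.042 m and height (world z) of tips_corner_a below 0.02 m and x of tips_corner_a in the frame of bench_stop below -0.008 m), for 0.2 s.
At the end, for the whole second after the job is handed in: the box stands at rest on its base, lid up (within 0.06 rad), its leading (+y) end flush with the front of the stop: both corner points within 6 mm of the stop's face and within its length (angle between tips_centre's own z axis and vertical below 0.06 rad and height (world z) of tips_centre below 0.042 m and height (world z) of tips_corner_a below 0.02 m and linear speed of tips below 0.02 m/s and angular speed of tips below 0.1 rad/s and x of tips_corner_a in the frame of bench_stop between -0.006 and 0.004 m and x of tips_corner_b in the frame of bench_stop between -0.006 and 0.004 m and y of tips_corner_a in the frame of bench_stop between -0.127 and 0.127 m and y of tips_corner_b in the frame of bench_stop between -0.127 and 0.127 m); the robot touches nothing.
It fails at once if the box is lifted (its middle more than 85 mm above the bench; tipping raises it to 68 mm) (height (world z) of tips_centre above 0.085 m).
It fails at once if the box is pinched or pushed with more than 30 N (contact force between the fingers and tips above 30 N).
It fails at once if a bystander is moved by more than 15 mm or tipped over (distance of any of dropper, conical_flask, stopper, timer_unit, tape, glass_funnel from where it was at the start of the episode above 0.015 m or angle between any of dropper, conical_flask, stopper, timer_unit, tape, glass_funnel's own z axis and vertical above 0.35 rad).
It also fails if it takes over 51 s, if anything falls off the work surface, if the arm or the gripper's body presses on something with over 40 N, if the wrist force passes 120 N, or if a joint passes its speed limit or range.

## Robot

A 7-joint arm with a two-finger parallel gripper is mounted at the origin on a cart in front of the work surface, level with it; the furniture and walls round the work are solid. World frame = base frame: x ahead of the robot, y to its left, z up, the work surface at z = 0. Lengths are in mm, angles in rad, forces in N, time in s.
With the tool pointing down it reaches from about 400 to 850 mm from the base axis. Payload 6.9 kg.
Tool frame: the origin (TCP) lies midway between the tips of the shut fingers; the grasp point (between the pads) lies 19 mm behind it; z points along the fingers, y is the line along which they close (so a half turn about z gives the same grasp; the last joint's range is limited). The gripper opens to 85 mm and grips with 20 to 120 N. Pads are 22 mm wide; open, the fingers measure 114 mm over their backs; the gripper's body (76 mm by 85 mm) begins 54 mm behind the grasp point. The pads swing forward as they close: fully open they stand 13 mm farther back than shut.
Start: joints at [1.407, 0.507, -0.238, 1.5, 0.126, 1.149, -0.155], TCP at [165.955, -602.553, 231.275] pointing down, gripper open.
Joint ranges: [-3.08, 3.08], [-0.24, 2.05], [-1.43, 1.35], [0, 2.5], [-1.52, 4.66], [0.17, 1.96], [-2.89, 2.89]. Speed limits (rad/s): [2.39, 2.39, 3.14, 3.14, 3.14, 3.14, 3.14].

## Interface

Orientations are given as [roll, pitch, yaw] about the fixed x, y, z axes, in that order (R = Rz(yaw) Ry(pitch) Rx(roll)).
In Python, from station import arm, vision, readout, hand_in gives the robot as it stands (arm), with the cameras (vision), the readings (readout) and the job as plain functions.
- The arm moves only by the shell command python3 shift.py 'ROWS' [FORCE]. ROWS is a JSON list of rows, 1 to 12 of them, each of 7 numbers: the finger opening in mm, then dx, dy, dz in shares of the most that a row can go, 1 being 62.5 mm, then a rotation vector rx, ry, rz in a scale on which 1.0 is pi rad; each row shifts and turns the commanded pose from where the row before left it, along the tool's axes as they then stand; what a row does not reach is not made up. A row lasts 1/8 s, in which the tool goes at most 62.5 mm and 0.188 rad, less where a joint would pass 70% of its speed; a pose out of reach is approached as far as the arm can. The fingers move at their own pace and stop on an object; FORCE is the grip in N (left out, the last holds). Time passes only in rows, so rows that do not move let the fingers close. It prints the time, the measured TCP pose, the force, the opening and the grip force at its end. A shift or turn number past 1, either way, is cut back to 1. Input that does not fit is refused with a message, and nothing moves.
- readout.read_state(): the state, without advancing time (a new reading comes with each control period).
- vision.get_image(name): name is "side" or "top"; returns the picture (480x640x3 uint8, red, green, blue); there is no depth.
- vision.camera_model(name): a dict with "fovy" (degrees; the focal length in pixels is half the picture's height over the tangent of half this angle, whatever the lens; pixels are square), "cx", "cy" (the principal point, pixels), "distortion" ([k1, k2, p1, p2, k3] as OpenCV has them; the pictures are not rectified), "R" (3x3) and "t" (3): a world point X has camera coordinates R X + t. Camera axes: x right, y down, z forward; pixel columns grow to the right and rows downward; lengths in mm; the calibration is good to about 2 mm. A picture is of the moment at which its call begins. camera_model takes no time and is no camera call.
- hand_in(): hands the job in; it is judged then, once.
The state is a dict: "clock": time; "joint_positions": joint angles; "joint_velocities": joint speeds; "effort": joint torques, N m; "position": TCP position; "ee_rot": TCP orientation; "wrist_force": force on the tool from outside, world axes, zero at the start; "ft_torque": the same for the moment, N m; "width": finger opening in mm; "gripper_force": force on a finger pad.
Only numpy, scipy, OpenCV 4.12 (cv2) and the standard library are available. Lean on these libraries where they do the work, as an engineer would, in place of code of your own. Each camera call takes 0.05 s, during which the arm holds its last target. There are 200 camera calls.

## Working session

There is one attempt and no reset: what is moved stays moved. The work goes in short steps, Python scripts to look and compute and a shell command to move; the robot and the scene stay as the last step left them, time stands still between calls to the robot, and variables do not carry over. Pictures are saved under pics/ and viewed, at most 10 in all, crops included, and the job is handed in when it is done.

```bash
ls; mkdir -p pics
python3 - <<'E'
from station import arm, vision, readout, hand_in
import cv2,json
for n in("side","top"):
    cv2.imwrite(f"pics/{n}0.png",vision.get_image(n)[:,:,::-1]); m=vision.camera_model(n); print(n,m)
s=readout.read_state();print(s)
E
```

```text
pics
shift.py
station.py
side {'fovy': 55.225358177602025, 'cx': 315.7681319206963, 'cy': 248.51536651584178, 'distortion': array([-0.07527045,  0.        ,  0.        ,  0.        ,  0.        ]), 'R': array([[-0.99894346, -0.04332789,  0.01531864],
       [-0.03599877,  0.53054812, -0.84689007],
       [ 0.02856669, -0.84654674, -0.53154732]]), 't': array([ 609.66348882,   42.51028741, 1276.87821932])}
top {'fovy': 50.318231423345686, 'cx': 316.1905469515406, 'cy': 237.26745333858395, 'distortion': array([-0.05976799,  0.        ,  0.        ,  0.        ,  0.        ]), 'R': array([[ 0.00368258, -0.99996313, -0.00775802],
       [-0.99175483, -0.00265834, -0.12812217],
       [ 0.12809682,  0.00816587, -0.99172805]]), 't': array([ 113.48235486,  601.93762551, 1336.27484949])}
{'clock': 0.1, 'joint_positions': array([ 1.40750398,  0.50825513, -0.2375304 ,  1.50102166,  0.12569006,
        1.14891315, -0.15478907]), 'joint_velocities': array([-1.52182901e-03, -1.70209210e-03,  1.43275627e-04, -1.26461857e-03,
        4.84845585e-05,  3.26901760e-04,  4.85977241e-04]), 'effort': array([-4.43850629e-03, -6.21836329e+01, -2.19456196e+00, -2.50205326e+01,
        1.24747708e-02,  7.90714956e-03, -1.48411613e-05]), 'position': array([ 165.79145258, -602.14284412,  230.51958793]), 'ee_rot': array([-3.13998245e+00,  2.14074666e-05,  2.68808699e-01]), 'wrist_force': array([ 0.04429145, -0.69685958, -0.23106614]), 'ft_torque': array([ 0.0670941 , -0.00579086, -0.01450114]), 'gripper_force': 0.0, 'width': 85.58255011585914}
```

View pics/side0.png

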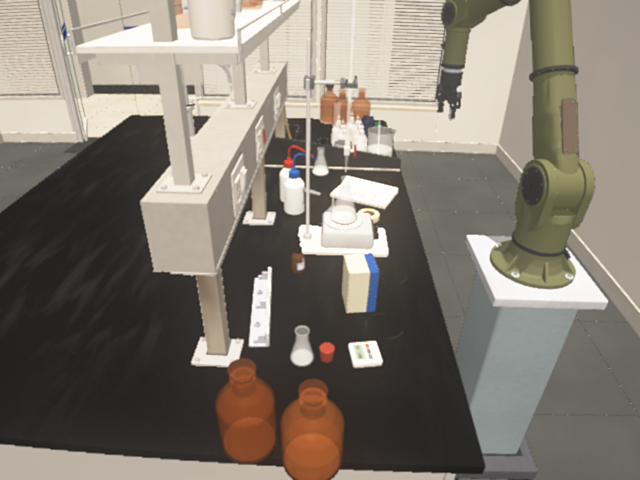

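View pics/top0.png

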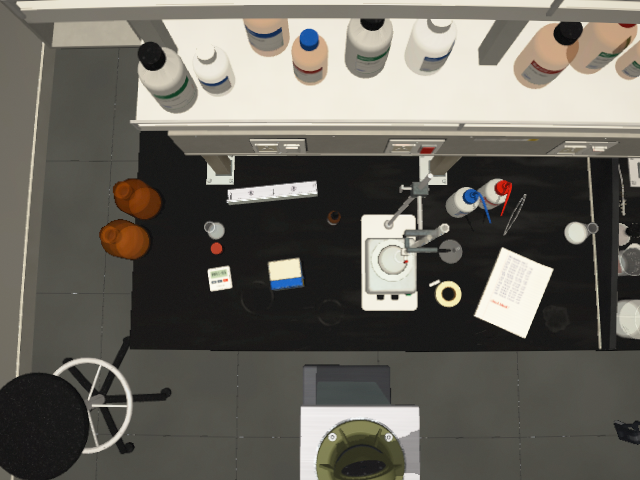

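The side view shows the beige/blue box at (360,283), the stop at (261,307), the flask (302,345), stopper (327,352), timer (365,353) and dropper (298,262). In the top view the box top is at (286,273), the stop at (272,192), the dropper at (334,217) and the tape at (448,294). There are faint rings at (257,295) and (330,312), and one of them may be the funnel. I'll enlarge both views.

Run:
```python
import cv2,numpy as np
t=cv2.imread("pics/top0.png")[170:330,195:355]; s=cv2.imread("pics/side0.png")[225:385,235:435]
g=lambda a:(255*(a/255.)**.6).astype(np.uint8)
cv2.imwrite("pics/topc.png",g(cv2.resize(t,None,fx=3.75,fy=3.75,interpolation=cv2.INTER_CUBIC)))
cv2.imwrite("pics/sidec.png",g(cv2.resize(s,None,fx=3.75,fy=3.75,interpolation=cv2.INTER_CUBIC)))
```

```text
(no output)
```

View pics/topc.png

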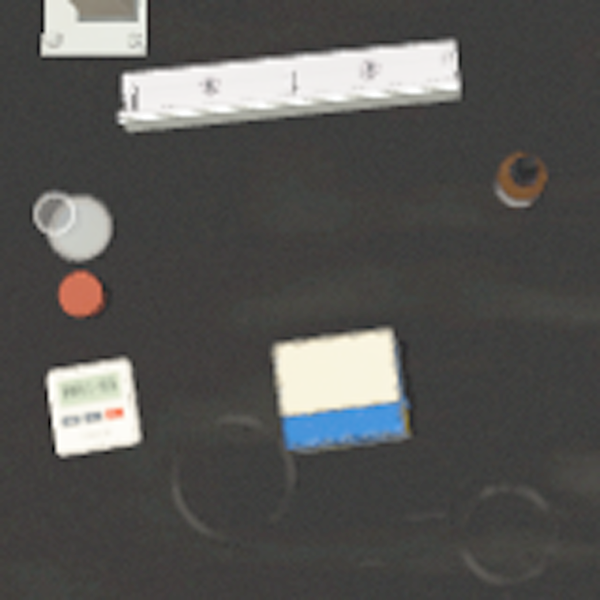

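View pics/sidec.png

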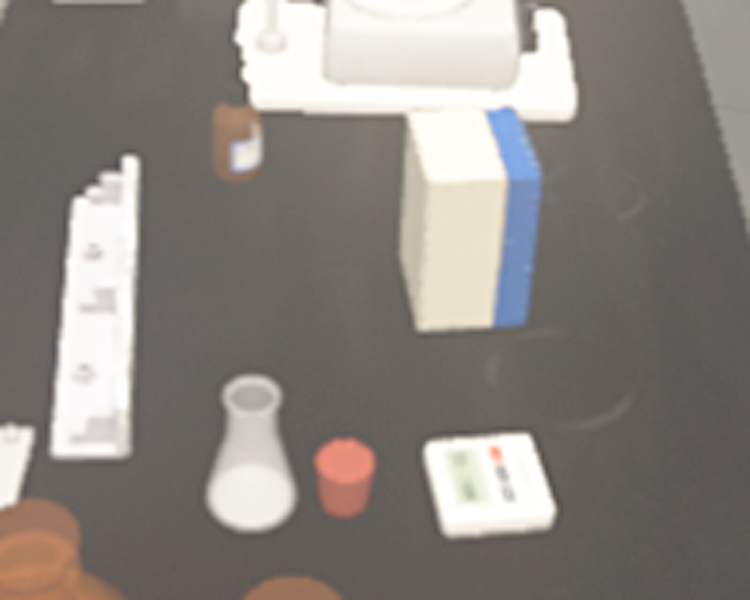

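The crops show that both rings are flat stains. Top crop: the box's top-face corners are about (272,344), (393,328), (410,438), (287,453), and the stop's bottom front edge runs (127,132) to (461,98). Side crop: the box's bottom corners are about (415,330) and (525,326), and the stop's front edge runs (130,458) to (137,160). Next I'll compute positions.

```bash
cat > h.py <<'E'
import cv2,numpy as np
from station import arm, vision, readout, hand_in
def K(m):
    f=240/np.tan(np.radians(m["fovy"]/2)); return np.array([[f,0,m["cx"]],[0,f,m["cy"]],[0,0,1]])
def at(n,px,z):
    m=vision.camera_model(n); u=cv2.undistortPoints(np.array(px,float).reshape(-1,1,2),K(m),m["distortion"]).reshape(-1,2)
    R,t=m["R"],m["t"]; C=-R.T@t; d=np.c_[u,np.ones(len(u))]@R
    return C+d*((z-C[2])/d[:,2])[:,None]
T=lambda p:np.array(p)/3.75+[195,170]-.37
S=lambda p:np.array(p)/3.75+[235,225]-.37
E
python3 - <<'E'
from h import *
np.set_printoptions(precision=1,suppress=True)
b=at("top",T([(272,344),(393,328),(410,438),(287,453)]),116);print("boxtop",b[:,:2].tolist())
print("side boxtop", at("side",S([(425,182),(500,180),(540,178),(410,112),(512,110)]),116))
print("side boxbot", at("side",S([(415,330),(492,329),(525,326)]),0))
d=b[1]-b[0];print("yaw edge",np.arctan2(d[0],-d[1]),np.linalg.norm(d)); d=b[2]-b[3];print(np.arctan2(d[0],-d[1]),np.linalg.norm(d))
s=at("top",T([(127,132),(461,98)]),0);print("stop0",s); d=s[1]-s[0];print(np.arctan2(d[0],-d[1]),np.linalg.norm(d))
s=at("top",T([(121,121),(461,90)]),40);print("stop40",s)
print("stop side z40",at("side",S([(137,160),(130,440)]),40),"z0",at("side",S([(130,458),(139,185)]),0))
for n,p,z in [("dropper",(517,190),0),("flask",(78,232),0),("stopper",(82,300),0),("timer",(95,408),8)]: print(n,at("top",T([p]),z))
print("stirrer", at("top",[(361,310),(417,310),(361,215),(387,225)],0), "ring",at("top",[(451,252)],85),"tape",at("top",[(448,294)],15))
E
```

```text
boxtop [[529.8863746505357, 238.50305056654275], [540.9797090944406, 156.9601281730873], [467.0983381975024, 145.00938282128487], [456.74836078050686, 227.33409897876686]]
side boxtop [[529.6 244.6 116. ]
 [484.7 239.7 116. ]
 [460.6 236.1 116. ]
 [537.8 168.3 116. ]
 [473.  161.6 116. ]]
side boxbot [[529.7 242.5   0. ]
 [480.8 238.7  -0. ]
 [459.6 234.5   0. ]]
yaw edge 0.13521280497476773 82.29404754628021
0.12506521911866253 82.97277217824106
stop0 [[697.6 361.7   0. ]
 [723.8 112.3   0. ]]
0.1046507147567478 250.79842774166036
stop40 [[698.  359.   40. ]
 [721.2 112.1  40. ]]
stop side z40 [[719.7 123.1  40. ]
 [689.7 393.6  40. ]] z0 [[694.8 366.8   0. ]
 [723.2  96.2   0. ]]
dropper [[654.3  70.6   0. ]]
flask [[622.1 396.3   0. ]]
stopper [[571.3 391.9   0. ]]
timer [[491.3 378.5   8. ]]
stirrer [[ 407.4   -7.     0. ]
 [ 407.6 -159.7    0. ]
 [ 669.5   -8.8    0. ]
 [ 641.5  -80.9    0. ]] ring [[ 558.  -235.3   85. ]] tape [[ 450.7 -241.9   15. ]]
```

The rows are not in the units I measure in: shifts go in shares of 62.5 mm and turns go in shares of pi rad. I convert before sending: 37.5 mm is 0.6, -32 mm is -0.512, 0.149 rad / 3.1416 = 0.0474.

```bash
python3 shift.py '[[40, 0, 0, 0, 0, 0, 0.0474], [40, 0.6, -0.512, -0.16, 0, 0, 0], [40, 0.6, -0.512, -0.16, 0, 0, 0], [40, 0.6, -0.512, -0.16, 0, 0, 0], [40, 0.6, -0.512, -0.16, 0, 0, 0], [40, 0.6, -0.512, -0.16, 0, 0, 0], [40, 0.6, -0.512, -0.16, 0, 0, 0], [40, 0.6, -0.512, -0.16, 0, 0, 0]]' 20; python3 -c "
from station import arm, vision, readout, hand_in
s=readout.read_state();print(s['joint_positions'],s['position'],s['ee_rot'],s['width'],s['wrist_force'])"
```

```text
clock: 1.1
position: [400.5, -347.4, 301.4]
ee_rot: [-3.141, 0.0, 0.12]
wrist_force: [0.2, -1.0, 0.4]
width: 39.7
gripper_force: 0.0
[ 0.88122737  0.31134748 -0.29713767  1.62618934  0.0957258   1.21893659
 -0.88656694] [ 400.53252559 -347.39378439  301.36143586] [-3.14124835e+00  4.43169237e-04  1.19756020e-01] 39.71128831124968 [ 0.17137043 -0.99718781  0.38100358]
```

Scaled: -48 mm is -0.768, 5 mm is 0.08.

```bash
python3 shift.py '[[40, 0.08, -0.768, 0, 0, 0, 0], [40, 0.08, -0.768, 0, 0, 0, 0], [40, 0.08, -0.768, 0, 0, 0, 0], [40, 0.08, -0.768, 0, 0, 0, 0], [40, 0.08, -0.768, 0, 0, 0, 0], [40, 0.08, -0.768, 0, 0, 0, 0], [40, 0.08, -0.768, 0, 0, 0, 0], [40, 0.08, -0.768, 0, 0, 0, 0], [40, 0.08, -0.768, 0, 0, 0, 0], [40, 0.08, -0.768, 0, 0, 0, 0], [40, 0.08, -0.768, 0, 0, 0, 0], [40, 0, 0, 0, 0, 0, 0]]'
```

```text
clock: 2.6
position: [390.4, 185.6, 301.3]
ee_rot: [-3.14, 0.0, 0.126]
wrist_force: [-0.3, -0.4, 0.0]
width: 39.8
gripper_force: 0.0
```

Scaled: 54 mm is 0.864, 50 mm is 0.8, -0.014 rad / 3.1416 = -0.0045.

```bash
python3 shift.py '[[40, 0, 0.048, 0.8, 0, 0, -0.0045], [40, 0, 0, 0.8, 0, 0, 0], [40, 0, 0, 0.8, 0, 0, 0], [40, 0, 0, 0.864, 0, 0, 0], [40, 0.32, 0, 0, 0, 0, 0], [40, 0.32, 0, 0, 0, 0, 0], [40, 0, 0, 0, 0, 0, 0]]'
python3 - <<'E'
from h import *
t=vision.get_image("top")[200:320,240:340,::-1]; s=vision.get_image("side")[210:340,270:470,::-1]
r=lambda a:cv2.resize(a,None,fx=3.6,fy=3.6,interpolation=cv2.INTER_CUBIC)
a,b=r(t),r(s)[:432]
cv2.imwrite("pics/c1.png",r(s))
E
```

```text
clock: 3.48
position: [432.4, 183.5, 96.9]
ee_rot: [3.142, 0.0, 0.132]
wrist_force: [-1.1, -1.0, 0.4]
width: 40.0
gripper_force: 0.0
```

View pics/c1.png

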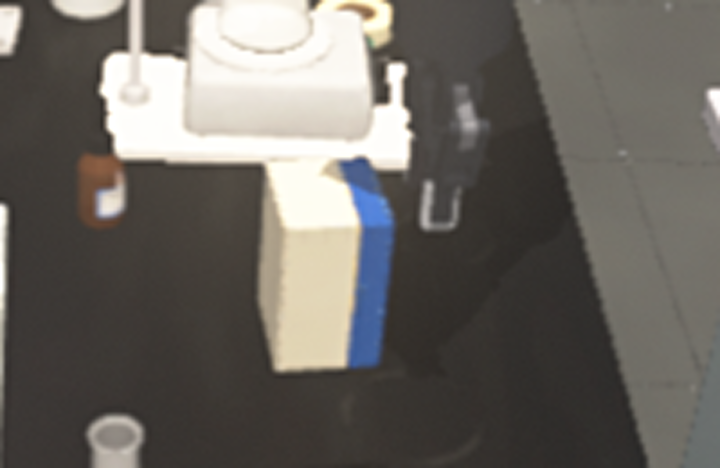

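The crop shows the fingers at about (440,205), just short of the blue lid face and near the top of the box. I'll push slowly.

Scaled: 8 mm is 0.128, 6 mm is 0.096.

```bash
python3 shift.py '[[40, 0.128, 0, 0, 0, 0, 0], [40, 0.128, 0, 0, 0, 0, 0], [40, 0.096, 0, 0, 0, 0, 0], [40, 0.096, 0, 0, 0, 0, 0], [40, 0.096, 0, 0, 0, 0, 0], [40, 0.096, 0, 0, 0, 0, 0], [40, 0.096, 0, 0, 0, 0, 0], [40, 0.096, 0, 0, 0, 0, 0]]'; python3 shift.py '[[40, 0.096, 0, 0, 0, 0, 0], [40, 0.064, 0, 0, 0, 0, 0], [40, 0.064, 0, 0, 0, 0, 0], [40, 0.064, 0, 0, 0, 0, 0]]'
python3 - <<'E'
from h import *
s=vision.get_image("side")[210:340,230:430,::-1]
t=vision.get_image("top")[170:300,195:355,::-1]
r=lambda a:cv2.resize(a,None,fx=3.75,fy=3.75,interpolation=cv2.INTER_CUBIC)
cv2.imwrite("pics/c2.png",r(s));cv2.imwrite("pics/c2t.png",r(t))
E
```

```text
clock: 4.58
position: [483.3, 191.4, 97.3]
ee_rot: [-3.142, -0.0, 0.134]
wrist_force: [-0.8, -0.2, 1.2]
width: 40.3
gripper_force: 0.5
clock: 5.08
position: [501.0, 193.7, 97.3]
ee_rot: [-3.142, -0.0, 0.134]
wrist_force: [-0.4, 0.2, 0.5]
width: 39.8
gripper_force: 0.1
```

View pics/c2.png

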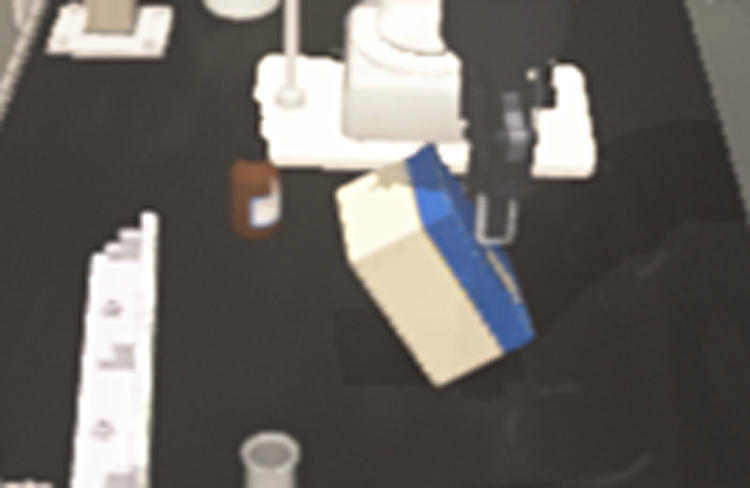

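The box is tipping as planned, tilted about 30° around its base edge with the fingers on the upper lid face. I'll push a little further.

Scaled: 4 mm is 0.064.

```bash
python3 shift.py '[[40, 0.064, 0, 0, 0, 0, 0], [40, 0.064, 0, 0, 0, 0, 0], [40, 0.064, 0, 0, 0, 0, 0], [40, 0, 0, 0, 0, 0, 0], [40, 0, 0, 0, 0, 0, 0], [40, 0, 0, 0, 0, 0, 0], [40, 0, 0, 0, 0, 0, 0]]'
python3 - <<'E'
from h import *
s=vision.get_image("side")[210:340,230:430,::-1]
t=vision.get_image("top")[170:300,195:355,::-1]
r=lambda a:cv2.resize(a,None,fx=2.5,fy=2.5,interpolation=cv2.INTER_CUBIC)
a,b=r(s),r(t); c=np.zeros((650,500,3),np.uint8)[:600]
cv2.imwrite("pics/c3.png",np.vstack([r(s)[:290],np.pad(r(t)[:300],((0,0),(0,100),(0,0)))]))
E
```

```text
clock: 6.05
position: [512.5, 195.3, 97.3]
ee_rot: [3.142, -0.0, 0.134]
wrist_force: [-0.3, -0.4, 0.7]
width: 40.1
gripper_force: 0.0
```

View pics/c3.png

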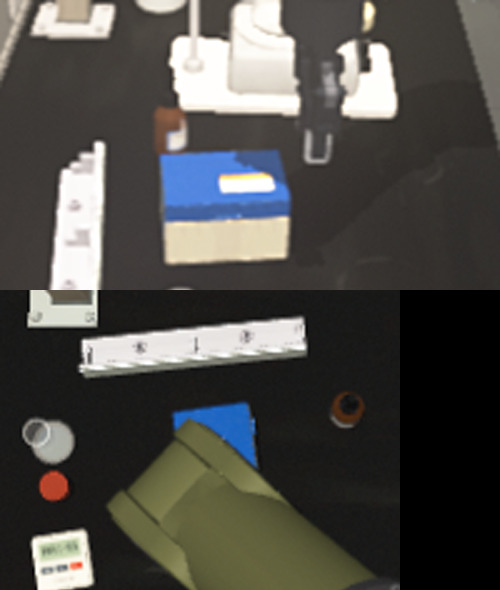

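The box now stands on its base with the lid up. Side half of the image: the bottom edge on its visible side runs from (165,262) to (290,258). Top half: the leading lid edge runs from (174,412) to (249,403), local rows 122 and 113.

Run:
```python
from h import *
np.set_printoptions(precision=1,suppress=True)
T2=lambda p:np.array(p)/2.5+[195,170]-.3
S2=lambda p:np.array(p)/2.5+[230,210]-.3
l=at("top",T2([(174,122),(249,113),(257,177)]),70);print(l); d=l[1]-l[0];print(np.arctan2(d[0],-d[1]),np.linalg.norm(d))
print(at("side",S2([(165,262),(290,258)]),0),at("side",S2([(161,220),(288,217)]),40), at("side",S2([(158,153),(282,152)]),70))
```

```text
[[647.3 252.7  70. ]
 [657.1 173.3  70. ]
 [588.9 164.3  70. ]]
0.1230841583287387 79.99728611900363
[[646.5 256.5   0. ]
 [528.7 243.5   0. ]] [[650.9 243.9  40. ]
 [532.5 231.9  40. ]] [[658.9 178.2  70. ]
 [539.2 168.7  70. ]]
```

Scaled: -40 mm is -0.64, 32 mm is 0.512, 0.029 rad / 3.1416 = 0.0092.

```bash
python3 shift.py '[[40, -0.32, 0, 0, 0, 0, 0], [40, -0.64, 0, 0, 0, 0, 0], [40, 0, -0.096, 0, 0, 0, 0.0092], [40, 0, 0, 0.64, 0, 0, 0], [40, 0, 0, 0.512, 0, 0, 0], [40, 0.32, 0, 0, 0, 0, 0], [40, 0.32, 0, 0, 0, 0, 0], [40, 0.16, 0, 0, 0, 0, 0], [40, 0, 0, 0, 0, 0, 0]]'
python3 - <<'E'
from h import *
s=vision.get_image("side")[210:340,230:430,::-1]
cv2.imwrite("pics/c4.png",cv2.resize(s,None,fx=3.75,fy=3.75,interpolation=cv2.INTER_CUBIC))
E
```

```text
clock: 7.28
position: [502.7, 198.6, 25.2]
ee_rot: [-3.141, -0.0, 0.104]
wrist_force: [-0.7, -1.0, -0.7]
width: 39.9
gripper_force: 0.0
```

View pics/c4.png

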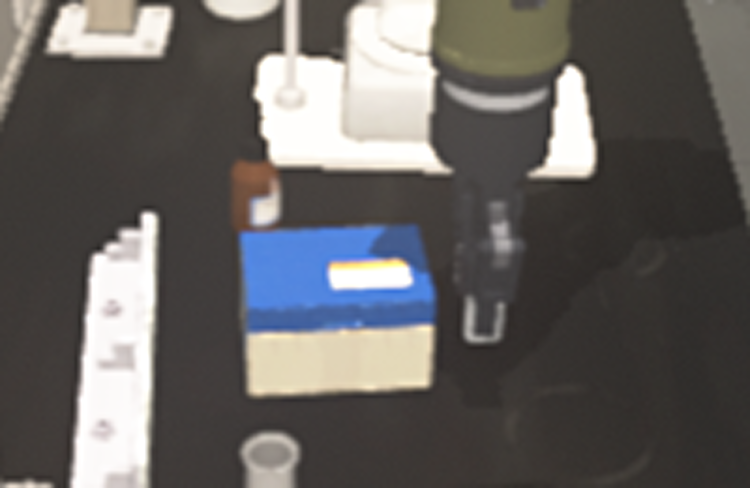

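The fingers stand behind the trailing end at about (485,330), with a small gap and the box square ahead. Now I'll slide it.

Scaled: 5 mm is 0.08.

```bash
python3 shift.py '[[40, 0.08, 0, 0, 0, 0, 0], [40, 0.08, 0, 0, 0, 0, 0], [40, 0.08, 0, 0, 0, 0, 0], [40, 0.08, 0, 0, 0, 0, 0], [40, 0.08, 0, 0, 0, 0, 0], [40, 0.08, 0, 0, 0, 0, 0], [40, 0.08, 0, 0, 0, 0, 0], [40, 0.08, 0, 0, 0, 0, 0], [40, 0.08, 0, 0, 0, 0, 0], [40, 0.08, 0, 0, 0, 0, 0], [40, 0.08, 0, 0, 0, 0, 0], [40, 0.08, 0, 0, 0, 0, 0]]'; python3 shift.py '[[40, 0.048, 0, 0, 0, 0, 0], [40, 0.048, 0, 0, 0, 0, 0], [40, 0.048, 0, 0, 0, 0, 0], [40, 0.048, 0, 0, 0, 0, 0]]';python3 - <<'E'
from h import *
s=vision.get_image("side")[210:340,230:430,::-1]
cv2.imwrite("pics/c5.png",cv2.resize(s,None,fx=3.75,fy=3.75,interpolation=cv2.INTER_CUBIC))
E
```

```text
clock: 8.82
position: [562.1, 204.7, 25.3]
ee_rot: [-3.142, 0.0, 0.105]
wrist_force: [-0.7, -0.2, -0.1]
width: 39.8
gripper_force: 0.0
clock: 9.32
position: [573.8, 206.0, 25.3]
ee_rot: [-3.142, -0.0, 0.105]
wrist_force: [-1.6, -0.0, -0.2]
width: 40.1
gripper_force: 0.0
```

View pics/c5.png

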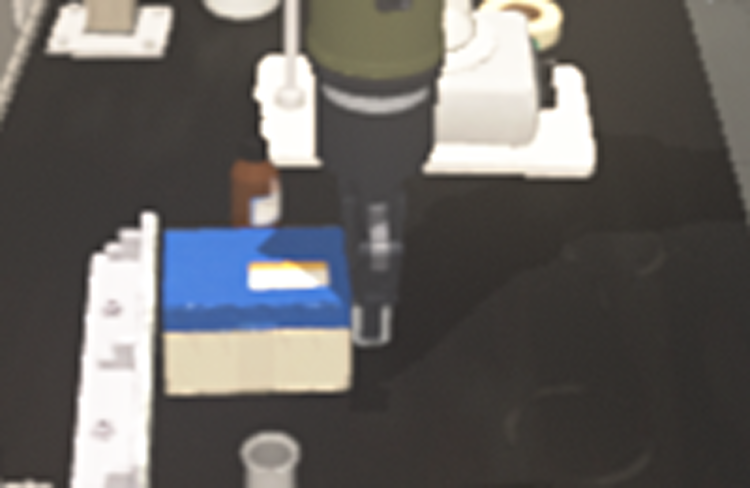

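The box is almost at the stop: the gap at (158–165, 330) is a few mm. I'll creep forward and watch the force.

Scaled: 1.5 mm is 0.024, 1 mm is 0.016.

```bash
python3 shift.py '[[40, 0.024, 0, 0, 0, 0, 0], [40, 0.024, 0, 0, 0, 0, 0], [40, 0.016, 0, 0, 0, 0, 0]]'|sed -n '2p;4p'; python3 shift.py '[[40, 0.016, 0, 0, 0, 0, 0], [40, 0.016, 0, 0, 0, 0, 0]]'|sed -n '2p;4p'; python3 shift.py '[[40, 0.016, 0, 0, 0, 0, 0]]'|sed -n '2p;4p'
```

```text
position: [577.7, 206.4, 25.3]
wrist_force: [-2.2, 0.3, 0.5]
position: [579.6, 206.6, 25.3]
wrist_force: [-0.8, -0.3, -0.2]
position: [580.7, 206.7, 25.3]
wrist_force: [-1.7, -0.4, 0.3]
```

Scaled: 1 mm is 0.016.

```bash
python3 shift.py '[[40, 0.016, 0, 0, 0, 0, 0]]'|sed -n '2p;4p'; python3 shift.py '[[40, 0, 0, 0, 0, 0, 0]]'|sed -n '2p;4p'
```

```text
position: [581.7, 206.9, 25.3]
wrist_force: [-1.9, -0.4, 0.0]
position: [581.8, 206.8, 25.3]
wrist_force: [-0.9, 0.4, -0.5]
```

Scaled: 1 mm is 0.016.

```bash
for i in 1; do python3 shift.py '[[40, 0.016, 0, 0, 0, 0, 0]]'|sed -n '2p;4p'; done; python3 shift.py '[[40, 0.016, 0, 0, 0, 0, 0]]'|sed -n '2p;4p'
```

```text
position: [582.6, 206.9, 25.3]
wrist_force: [-1.2, -0.1, -0.3]
position: [583.4, 207.1, 25.3]
wrist_force: [-4.3, 0.6, 1.7]
```

Scaled: 1 mm is 0.016.

```bash
python3 shift.py '[[40, 0.016, 0, 0, 0, 0, 0]]'|sed -n '2p;4p';python3 shift.py '[[40, 0.008, 0, 0, 0, 0, 0]]'|sed -n '2p;4p'
```

```text
position: [583.5, 207.2, 25.2]
wrist_force: [-6.8, -0.0, 2.6]
position: [583.5, 207.2, 25.1]
wrist_force: [-7.8, -0.9, 3.2]
```

The tool has stalled at x = 583.5 with 8 N, so the box is seated against the stop. I'll back off and check.

Scaled: 0.5 mm is 0.008.

```bash
python3 shift.py '[[40, 0.008, 0, 0, 0, 0, 0], [40, 0, 0, 0, 0, 0, 0]]'|sed -n '2p;4p'; python3 shift.py '[[40, -0.032, 0, 0, 0, 0, 0], [40, -0.032, 0, 0, 0, 0, 0], [40, -0.16, 0, 0, 0, 0, 0], [40, -0.64, 0, 0, 0, 0, 0], [40, -0.64, 0, -0.32, 0, 0, 0], [40, -0.64, 0, -0.8, 0, 0, 0], [40, -0.32, 0, -0.8, 0, 0, 0], [40, -0.32, 0, -0.8, 0, 0, 0], [40, 0, 0.64, -0.48, 0, 0, 0], [40, 0, 0.64, 0, 0, 0, 0], [40, 0, 0.64, 0, 0, 0, 0], [40, 0, 0.64, 0, 0, 0, 0]]'
python3 - <<'E'
from h import *
s=vision.get_image("side")[245:325,230:350,::-1]; t=vision.get_image("top")[175:245,220:340,::-1]
r=lambda a:cv2.resize(a,None,fx=4,fy=4,interpolation=cv2.INTER_CUBIC)
cv2.imwrite("pics/c6.png",np.vstack([r(s),r(t)]))
E
```

```text
position: [583.4, 207.2, 24.9]
wrist_force: [-7.6, -0.2, 3.8]
clock: 12.62
position: [430.0, 28.7, 224.4]
ee_rot: [3.141, -0.001, 0.105]
wrist_force: [0.9, 0.4, 0.2]
width: 40.0
gripper_force: 0.0
```

View pics/c6.png

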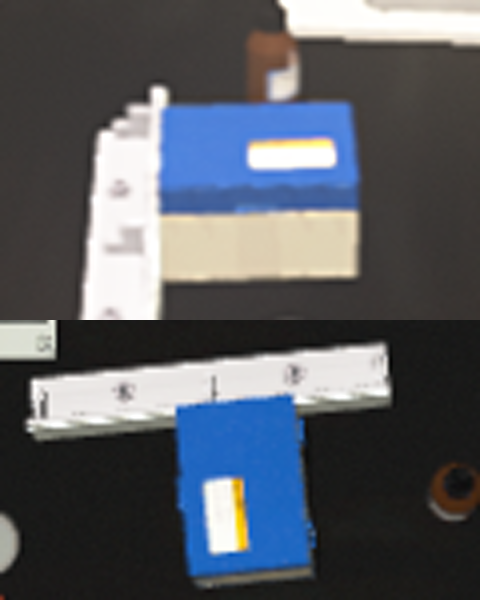

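Side half of the image: the box's leading end meets the stop's white face at (160,205–280) with no gap. Top half: its leading edge, (177,408) to (296,394), runs parallel to the stop, and the neighbouring dropper is undisturbed.

```bash
python3 -c "
from station import arm, vision, readout, hand_in
print(hand_in())"
```

```text
the job is handed in; nothing more can be done
None
```

The tip box was pushed over onto its base, lid up, and slid until its leading end looked flush and square against the bench stop in both camera views. The job was then handed in at about 12.7 s; hand-in gave no verdict, and I didn't re-check every bystander at the end.

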